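# Roll the light cover home into its channel on a pantry shelf

### The arm

A 6-joint arm with a two-finger parallel gripper is mounted at the origin on a cart in front of the work surface, level with it; the furniture and walls round the work are solid. World frame = base frame: x ahead of the robot, y to its left, z up, the work surface at z = 0. Lengths are in m, angles in rad, forces in N, time in s.
With the tool pointing down it reaches from about 0.375 to 0.975 m from the base axis. Payload 3.8 kg.
Tool frame: the origin (TCP) lies midway between the tips of the shut fingers; the grasp point (between the pads) lies 19 mm behind it (bot.grip_point_offset is the z of the grasp point in the tool frame, in m); z points along the fingers, y is the line along which they close (so a half turn about z gives the same grasp; the last joint's range is limited). The gripper opens to 85 mm and grips with 20 to 120 N. Pads are 22 mm wide; open, the fingers measure 114 mm over their backs; the gripper's body (76 mm by 85 mm) begins 54 mm behind the grasp point. The pads swing forward as they close: fully open they stand 13 mm farther back than shut.
Start: joints at [1.303, 0.264, 1.604, -0, 1.274, -0.037], TCP at [0.154, 0.657, 0.231] pointing down, gripper open.
Joint ranges: [-2.63, 2.63], [-0.94, 2.18], [0.31, 2.57], [-1.31, 4.45], [0, 2.66], [-2.55, 2.55]. Speed limits (rad/s): [2.57, 2.57, 3.14, 3.14, 3.14, 3.14].

### API

Orientations are given as a rotation vector (axis times angle).
In Python, from workcell import sensors, optics, order, bot gives the robot as it stands.
- The arm moves only by the tool play_rows, never from a script. Its argument "commands" is a list of rows, each a list of 6 numbers: the shift along the tool's x, y, z in cm, then the turn, a rotation vector about the tool's x, y, z in rad. In form: [[dx, dy, dz, wx, wy, wz], ...]. A call has 1 to 5 rows; each row shifts and turns the commanded pose from where the row before left it, along the tool's axes as they then stand; what a row does not reach is not made up. A row lasts 1/12 s, in which the tool goes at most 41.7 mm and 7.16 degrees, less where a joint would pass 70% of its speed; a pose out of reach is approached as far as the arm can. A call with a gripper value outside its range is refused whole. "grip" is the closure, from 0 (fully open) to 1 (shut), set as the call begins (left out, the last holds). The fingers move at their own pace and stop on an object; "force" is the grip in N (left out, the last holds). Time passes only in rows, so rows that do not move let the fingers close. It gives the time, the measured TCP pose, the force, the opening and the grip force at its end, in the units of the state.
- sensors.read_state(): the state, without advancing time (a new reading comes with each control period).
- optics.read_camera(name): name is "side" or "top"; returns the picture (420x560x3 uint8, red, green, blue); there is no depth.
- optics.camera_info(name): a dict with "mtx" (3x3 intrinsics, pixels), "k1" (the pictures are not rectified: a ray, as slopes to the right and down, at radius r is drawn at 1 + k1 r^2 times it, then the intrinsics apply), "R" (3x3) and "t" (3): a world point X has camera coordinates R X + t. Camera axes: x right, y down, z forward; pixel columns grow to the right and rows downward; lengths in m; the calibration is good to about 2 mm. A picture is of the moment at which its call begins. camera_info takes no time and is no camera call.
- order.finish_job(): hands the job in; it is judged then, once.
The state is a dict: "time": time; "q": joint angles; "joint_vel": joint speeds; "joint_torque": joint torques, N m; "tool_pos": TCP position; "tcp_rot": TCP orientation; "wrist_force": force on the tool from outside, world axes, zero at the start; "torque": the same for the moment, N m; "width": opening from 0.0 (shut) to 1.0 (fully open); "grip_force": force on a finger pad.
Only numpy, scipy, OpenCV 4.12 (cv2) and the standard library are available. Lean on these libraries where they do the work, as an engineer would, in place of code of your own. Each camera call takes 0.05 s, during which the arm holds its last target. There are 200 camera calls.

### The job

Take the hand roller from its wooden rest and roll the white light cover firmly down into its channel on the upturned shelf, starting at the end with the black cap and rolling along to the grey cap, until the cover is fully home over its whole length. Press with the wheel only, firmly but never hard enough to crack the cover (stay under 32 newtons), then stand the roller back in its rest and let go, and leave the things around alone.

Things in the scene. Friction and masses are not known exactly. Their poses are not given: they have to be found in the camera images.
- supports: pale wooden pantry shelf, 140 x 300 x 18 mm, upside down on two soft foam blocks 134 mm apart; along its middle a 27 mm wide dark metal light channel with a white cover, 240 x 22 mm. Origin: on the worktop below the middle of the cover; y along the cover toward the black end cap (with a lead socket), z up. It does not slide. The shelf's wood is 16 mm, the end caps 1.5 mm, lower than the cover's top at home
- cover_start (a point): point on the worktop (z = 0) straight below the end of the cover at the black end cap, middle of its width; 120 mm from the origin of supports along +y. The cover's top face, when home and unloaded, is 48 to 64 mm above the worktop: it depends on how crushed the foam is and is not measured, so feel or look for it
- cover_end (a point): point on the worktop (z = 0) straight below the end of the cover at the grey end cap; 120 mm from the origin of supports along -y. The foam yields: under a firm push the shelf sinks and tips by some millimetres (3 to 5 times as much at an end of the cover as in the middle) and comes back when let go
- roller: loose hand roller, about 0.25 kg: dark rubber wheel (40 mm diameter, 30 mm wide, free on its axle) in a steel fork below an upright wooden handle. Origin: lowest point of the wheel; z up the handle, axle along y, rolls along x either way. Handle 30 mm (x) by 36 mm (y), from 57 to 119 mm above the origin; steel crossbar 26 mm (x) by 68 mm (y), from 42 to 49 mm
- roller_grip (a point): point on the roller's axis 86 mm above its origin, in the handle, where to grip it: across the 30 mm between the faces that look along the roller's x, which holds it best against tipping as it rolls
- rest: fixed dark wooden rest, 76 x 78 mm: a 10 mm base and two walls along x, 60 mm long, 11 mm thick, 52 mm apart, tops at 56 mm. Origin: centre of its underside. The roller stands with its wheel and 40 mm wide fork between the walls, crossbar ends on the wall tops, its origin then 14 mm above the rest's; frames aligned at the start (a half turn is as good)
- roller_wheel (a joint): angle by which the wheel has turned on its axle, rad, 0 at the start; 10 rad is 200 mm of rolling
- tape_roll: loose roll of masking tape lying flat, 103 mm across, 25 mm tall, a bystander; origin at the centre of its underside
- marker: loose blue and white marker pen lying down, 135 x 17 x 16 mm, a bystander; origin at its underside
- orange_cup: loose small orange cup with a handle, 64 x 91 x 54 mm, a bystander; origin at the centre of its underside
- cover_1 (a joint): how far part 1 of 10 of the white cover stands proud, m: 0 home, 0.0015 to 0.0041 at the start; it is 24 mm long, its middle 12 mm from the black end. Part 1 is next to the black end cap, part 10 next to the grey one. Barbs hold each part by friction: it goes down only under a push of about 9 N, and stays where it is left.
- cover_2 (a joint): how far part 2 of 10 of the white cover stands proud, m: 0 home, 0.0015 to 0.0041 at the start; it is 24 mm long, its middle 36 mm from the black end. As for part 1.
- cover_3 (a joint): how far part 3 of 10 of the white cover stands proud, m: 0 home, 0.0015 to 0.0041 at the start; it is 24 mm long, its middle 60 mm from the black end. As for part 1.
- cover_4 (a joint): how far part 4 of 10 of the white cover stands proud, m: 0 home, 0.0015 to 0.0041 at the start; it is 24 mm long, its middle 84 mm from the black end. As for part 1.
- cover_5 (a joint): how far part 5 of 10 of the white cover stands proud, m: 0 home, 0.0015 to 0.0041 at the start; it is 24 mm long, its middle 108 mm from the black end. As for part 1.
- cover_6 (a joint): how far part 6 of 10 of the white cover stands proud, m: 0 home, 0.0015 to 0.0041 at the start; it is 24 mm long, its middle 132 mm from the black end. As for part 1.
- cover_7 (a joint): how far part 7 of 10 of the white cover stands proud, m: 0 home, 0.0015 to 0.0041 at the start; it is 24 mm long, its middle 156 mm from the black end. As for part 1.
- cover_8 (a joint): how far part 8 of 10 of the white cover stands proud, m: 0 home, 0.0015 to 0.0041 at the start; it is 24 mm long, its middle 180 mm from the black end. As for part 1.
- cover_9 (a joint): how far part 9 of 10 of the white cover stands proud, m: 0 home, 0.0015 to 0.0041 at the start; it is 24 mm long, its middle 204 mm from the black end. As for part 1.
- cover_10 (a joint): how far part 10 of 10 of the white cover stands proud, m: 0 home, 0.0015 to 0.0041 at the start; it is 24 mm long, its middle 228 mm from the black end. As for part 1.
Not all that is in view belongs to the job. What is shaped like the roller but blue is not meant.

How it is judged:
On the way, in this order (a step that is already met when the one before it is completed fails the run):
1. the roller is lifted out of its rest (z of roller in the frame of rest above 0.05 m), for 0.1 s.
2. the third of the cover next to the black cap is home while the last parts by the grey cap still stand proud (value of joint each of cover_1, cover_2, cover_3, cover_4 below 0.0015 m and value of joint each of cover_8, cover_9, cover_10 above 0.002 m), for 0.05 s.
3. the wheel rolls on along the cover: it has turned more than 6 rad (120 mm of rolling) either way since the start, pressed on the cover ((value of joint roller_wheel above 6 rad or value of joint roller_wheel below -6 rad) and contact force between roller and supports above 4 N), for 0.02 s.
4. the whole cover is home, every part within 1.5 mm (value of joint each of cover_1, cover_2, cover_3, cover_4, cover_5, cover_6, cover_7, cover_8, cover_9, cover_10 below 0.0015 m), for 0.1 s.
At the end, for the whole second after the job is handed in: all ten parts of the cover are within 1.5 mm of home; the roller stands upright (within 0.12 rad) and at rest in its rest, crossbar on both walls (origin within 15 mm of the rest's axis and at most 18 mm above the rest's origin, turned at most 0.25 rad from the rest either way round), let go (all of step 4 and horizontal distance between roller and rest below 0.015 m and z of roller in the frame of rest below 0.018 m and angle between roller's own z axis and vertical below 0.12 rad and angle between the x axis of roller and the x axis of rest, either way round below 0.25 rad and linear speed of roller below 0.02 m/s and contact force between roller and the fingers below 0.1 N); the robot touches nothing.
It fails at once if the roller presses on the shelf or cover with more than 32 N (contact force between roller and supports above 32 N).
It fails at once if the gripper or arm presses on the shelf or cover itself (more than 3 N) (contact force between any of the fingers, the arm and supports above 3 N).
It fails at once if a bystander (tape, marker, cup) is moved more than 30 mm (distance of any of tape_roll, marker, orange_cup from where it was at the start of the episode above 0.03 m).
It also fails if it takes over 72 s, if anything falls off the work surface, if the arm or the gripper's body presses on something with over 40 N, if the wrist force passes 120 N, or if a joint passes its speed limit or range.

## Working session

There is one attempt and no reset: what is moved stays moved. The work goes in short steps, Python scripts to look and compute and a tool call to move; the robot and the scene stay as the last step left them, time stands still between calls to the robot, and variables do not carry over. Pictures are saved under pics/ and viewed, at most 10 in all, crops included, and the job is handed in when it is done.

Besides the shell and the picture viewer there is one more tool, called after "Emit:" as name(argument=value, ...) on one line, values as JSON. play_rows: Moves the arm, as the interface text tells. Its arguments: {"type":"object","properties":{"commands":{"type":"array","items":{"type":"array","items":{"type":"number"}}},"grip":{"type":"number"},"force":{"type":"number"}},"required":["commands"]}

```bash
ls; mkdir -p pics
python3 - <<'E'
from workcell import sensors, optics, order, bot
import cv2,numpy as np
for n in("side","top"):
    im=optics.read_camera(n); cv2.imwrite(f"pics/{n}0.png",im[:,:,::-1]); i=optics.camera_info(n); print(n,i, -i["R"].T@i["t"])
print(sensors.read_state(), bot.grip_point_offset)
E
```

```text
pics
side {'mtx': array([[542.13957563,   0.        , 285.54630874],
       [  0.        , 542.13957563, 204.13630395],
       [  0.        ,   0.        ,   1.        ]]), 'k1': 0.0009337766220399305, 'R': array([[-0.96987627, -0.2422879 , -0.02523098],
       [-0.10908964,  0.52460973, -0.84432463],
       [ 0.21780606, -0.81613798, -0.53523762]]), 't': array([0.62622484, 0.16015908, 1.06972661])} [0.39183937 0.94075021 0.72358445]
top {'mtx': array([[505.08784016,   0.        , 278.5228376 ],
       [  0.        , 505.08784016, 207.88337114],
       [  0.        ,   0.        ,   1.        ]]), 'k1': -0.17734247957443305, 'R': array([[ 0.00104573, -0.999997  ,  0.00221426],
       [-0.99169992, -0.00132173, -0.12856717],
       [ 0.12856971, -0.00206143, -0.99169833]]), 't': array([0.00285695, 0.63226053, 1.12999846])} [0.48172616 0.00602204 1.20189921]
{'time': 0.1, 'q': array([ 1.30313702e+00,  2.64668124e-01,  1.60524183e+00, -2.27245110e-06,
        1.27371585e+00, -3.69105463e-02]), 'joint_vel': array([-0.00014357, -0.00216215, -0.0047129 , -0.00095904,  0.00109518,
       -0.00037351]), 'joint_torque': array([ 3.74065894e-05, -5.16713583e+01, -3.68585658e+01, -1.20001869e-05,
        6.34007942e-03,  2.05719004e-05]), 'tool_pos': array([0.15420998, 0.65646403, 0.2300907 ]), 'tcp_rot': array([-0.36161923, -3.12040088,  0.0031569 ]), 'wrist_force': array([0.51113825, 0.21123008, 0.54495694]), 'torque': array([ 0.00729426,  0.02383412, -0.00891378]), 'grip_force': 0.0, 'width': 1.0002648233272442} -0.0187
```

View pics/top0.png

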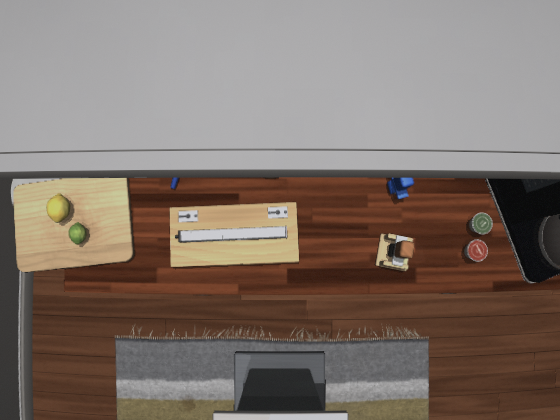

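View pics/side0.png

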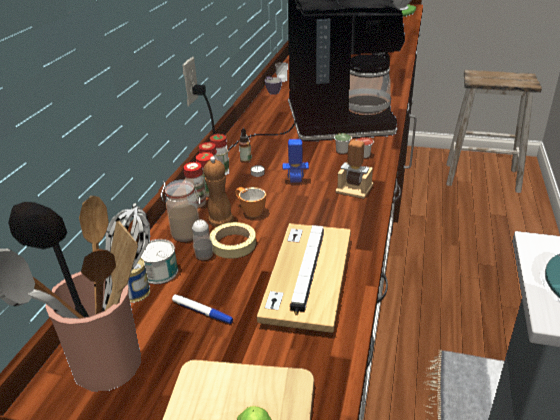

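```bash
cat > h.py <<'E'
import cv2,numpy as np
from workcell import sensors, optics, order, bot
from scipy.spatial.transform import Rotation as Rn
I={n:optics.camera_info(n) for n in("side","top")}
def ray(n,p):
    i=I[n]; K=i["mtx"]; s=np.array([(p[0]-K[0,2])/K[0,0],(p[1]-K[1,2])/K[1,1]]); u=s.copy()
    for _ in range(20): u=s/(1+i["k1"]*(u@u))
    return -i["R"].T@i["t"], i["R"].T@np.array([*u,1.])
def plane(n,p,z):
    c,d=ray(n,p); return c+d*(z-c[2])/d[2]
def proj(n,X):
    i=I[n]; c=i["R"]@np.array(X)+i["t"]; u=c[:2]/c[2]; u=u*(1+i["k1"]*(u@u)); return i["mtx"][:2,:2]@u+i["mtx"][:2,2]
E
python3 - <<'E'
import cv2,numpy as np
t=cv2.imread("pics/top0.png");s=cv2.imread("pics/side0.png")
a=cv2.resize(t[170:280,360:440],(400,550),interpolation=cv2.INTER_CUBIC)
b=cv2.resize(s[125:205,330:388],(399,550),interpolation=cv2.INTER_CUBIC)
cv2.imwrite("pics/c1.png",np.hstack([a,b]))
a=cv2.resize(t[195:275,160:310],(800,427),interpolation=cv2.INTER_CUBIC)
cv2.imwrite("pics/c2.png",a)
E
```

```text
(no output)
```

View pics/c1.png

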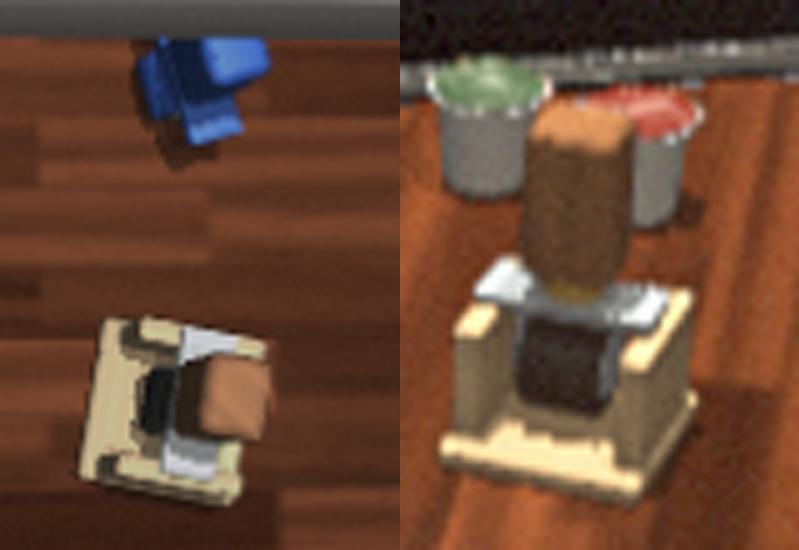

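View pics/c2.png

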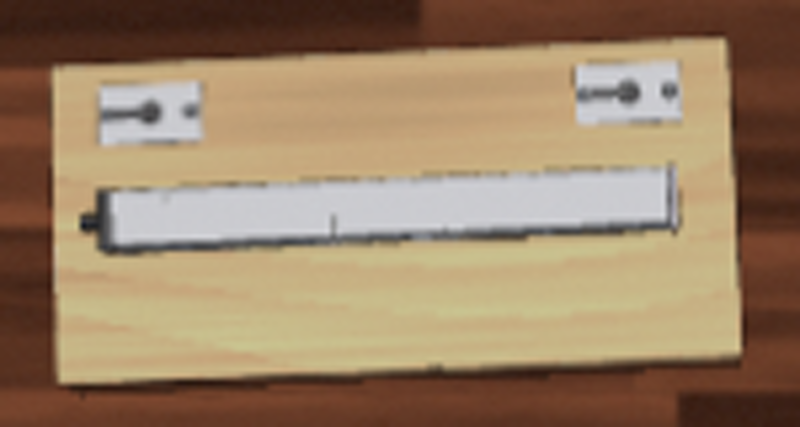

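Run:
```python
from h import *
np.set_printoptions(precision=4,suppress=True)
a=lambda u,v:(360+u/5-.4,170+v/5-.4)
H=[plane("top",a(*p),.133) for p in[(205,358),(270,358),(265,438),(203,430)]]
print("handle",np.mean(H,0),np.diff(H,axis=0))
B=[plane("top",a(*p),z) for p,z in[((80,480),.01),((237,505),.01),((105,318),.01),((270,342),.01)]]
print("rest",np.array(B),np.mean(B,0),"dirs",B[1]-B[0],B[3]-B[2],B[2]-B[0])
t=cv2.imread("pics/top0.png");s=cv2.imread("pics/side0.png")
for n,im,box,h in(("top",t,(172,222,295,248),.06),("side",s,(285,220,330,320),.06)):
    x0,y0,x1,y1=box;hs=cv2.cvtColor(im,cv2.COLOR_BGR2HSV)[y0:y1,x0:x1]
    m=((hs[...,1]<45)&(hs[...,2]>150)).astype(np.uint8)
    c=max(cv2.findContours(m,0,2)[0],key=cv2.contourArea)
    r=cv2.boxPoints(cv2.minAreaRect(c))+[x0,y0]
    print(n,cv2.contourArea(c),r)
    for z in(.05,.06,.07):
        P=np.array([plane(n,p,z)[:2] for p in r]);print(z,P.ravel())
print(Rn.from_rotvec(sensors.read_state()["tcp_rot"]).as_matrix())
print([plane("top",(400,177),z)[0] for z in(.4,.5,.6)])
b=lambda u,v:(330+u/6.88-.4,125+v/6.88-.4)
print("side handle top",np.mean([plane("side",b(*p),.133) for p in[(530,148-5),(632,140),(630,112),(540,105)]],0))
```

```text
handle [ 0.5324 -0.2708  0.133 ] [[-0.0001 -0.0286  0.    ]
 [-0.0343  0.0031  0.    ]
 [ 0.0036  0.0271  0.    ]]
rest [[ 0.4988 -0.2264  0.01  ]
 [ 0.4863 -0.3021  0.01  ]
 [ 0.5757 -0.2398  0.01  ]
 [ 0.5639 -0.3201  0.01  ]] [ 0.5312 -0.2721  0.01  ] dirs [-0.0125 -0.0757  0.    ] [-0.0118 -0.0802  0.    ] [ 0.0769 -0.0135  0.    ]
top 938.5 [[180.6213 230.1012]
 [283.9874 225.7027]
 [284.4284 236.0669]
 [181.0624 240.4654]]
0.05 [ 0.5792  0.2289  0.5899 -0.0089  0.5662 -0.0099  0.5553  0.2274]
0.06 [ 0.5783  0.227   0.589  -0.0088  0.5654 -0.0098  0.5547  0.2255]
0.07 [ 0.5775  0.2251  0.5881 -0.0087  0.5647 -0.0097  0.554   0.2235]
side 851.0 [[290.8033 300.6949]
 [310.5848 223.0903]
 [322.8101 226.2065]
 [303.0285 303.8112]]
0.05 [ 0.5774  0.2287  0.5932 -0.0221  0.5648 -0.0159  0.5541  0.2319]
0.06 [ 0.5747  0.2392  0.5902 -0.0078  0.5622 -0.0017  0.5516  0.2424]
0.07 [0.5719 0.2498 0.5872 0.0064 0.5597 0.0125 0.5492 0.2529]
[[-0.9735  0.2287 -0.0005]
 [ 0.2287  0.9735 -0.002 ]
 [ 0.0001 -0.002  -1.    ]]
[np.float64(0.6368079623388507), np.float64(0.6174686488908994), np.float64(0.5981293354429478)]
side handle top [ 0.3915 -0.2959  0.133 ]
```

The brown-handled roller (top (402,250), side (355,165)) stands in its wooden rest. The blue look-alike (top (400,187), side (295,160)) has no rest, so the brown one is meant, and the crop confirms it. The second crop shows the cover with its black cap on the left (180,236) and its grey cap on the right (285,232).

Emit:
play_rows(commands=[[-2.32,-3.27,0,0,0,0],[-2.32,-3.27,0,0,0,0],[-2.32,-3.27,0,0,0,0],[-2.32,-3.27,0,0,0,0],[-2.32,-3.27,0,0,0,0]], grip=0, force=60)

```text
time: 0.52
tool_pos: [0.23, 0.4693, 0.2305]
tcp_rot: [-0.361, -3.121, 0.002]
wrist_force: [0.9, -0.3, 0.1]
width: 1.0
grip_force: 0.0
```

Emit:
play_rows(commands=[[-2.32,-3.27,0,0,0,0],[-2.32,-3.27,0,0,0,0],[-2.32,-3.27,0,0,0,0],[-2.32,-3.27,0,0,0,0],[-2.32,-3.27,0,0,0,0]])

```text
time: 0.93
tool_pos: [0.3053, 0.2837, 0.2309]
tcp_rot: [-0.36, -3.121, 0.0]
wrist_force: [1.0, -1.1, -0.3]
width: 0.997
grip_force: 0.0
```

Emit:
play_rows(commands=[[-2.32,-3.27,0,0,0,0],[-2.32,-3.27,0,0,0,0],[-2.32,-3.27,0,0,0,0],[-2.32,-3.27,0,0,0,0],[-2.32,-3.27,0,0,0,0]])

```text
time: 1.35
tool_pos: [0.3809, 0.0981, 0.2312]
tcp_rot: [0.361, 3.12, 0.0]
wrist_force: [0.5, 1.0, 0.4]
width: 0.997
grip_force: 0.0
```

Emit:
play_rows(commands=[[-2.32,-3.27,0,0,0,0],[-2.32,-3.27,0,0,0,0],[-2.32,-3.27,0,0,0,0],[-2.32,-3.27,0,0,0,0],[-2.32,-3.27,0,0,0,0]])

```text
time: 1.77
tool_pos: [0.4564, -0.0878, 0.231]
tcp_rot: [-0.363, -3.12, -0.0]
wrist_force: [1.4, 0.6, 0.2]
width: 1.0
grip_force: 0.0
```

Emit:
play_rows(commands=[[-2.32,-3.27,0,0,0,0],[-2.32,-3.27,0,0,0,0],[-2.32,-3.27,0,0,0,0],[-2.32,-3.27,0,0,0,0],[0,0,0,0,0,-0.076]])

```text
time: 2.18
tool_pos: [0.5187, -0.2405, 0.2304]
tcp_rot: [0.248, 3.131, -0.005]
wrist_force: [0.4, -0.7, 0.1]
width: 1.002
grip_force: 0.0
```

```bash
cat >> h.py <<'E'
def delta(xyz,yaw=None):
    "tool-frame cm shift to world TCP xyz; yaw=desired world angle of tool y"
    s=sensors.read_state(); M=Rn.from_rotvec(s["tcp_rot"]).as_matrix()
    a=np.arctan2(M[1,1],M[0,1]); w=0 if yaw is None else -(yaw-a)
    print("t",s["time"],"pos",s["tool_pos"].round(4),"yaw",a.round(4),"F",s["wrist_force"].round(2),"width",round(s["width"],3))
    print("shift cm",(M.T@(np.array(xyz)-s["tool_pos"])*100).round(2),"wz",round(w,3),"tilt",M[:,2].round(4))
E
python3 - <<'E'
from h import *
delta((.532,-.2715,.15),np.arctan2(.988,.155))
im=optics.read_camera("side")
cv2.imwrite("pics/s1.png",cv2.resize(im[90:230,260:440,::-1],(720,560),interpolation=2))
E
```

```text
t 2.1833 pos [ 0.5187 -0.2405  0.2304] yaw 1.4125 F [ 0.44 -0.73  0.07] width 1.002
shift cm [-1.8  -2.83  8.05] wz -0.003 tilt [ 6.0e-04 -3.1e-03 -1.0e+00]
```

View pics/s1.png

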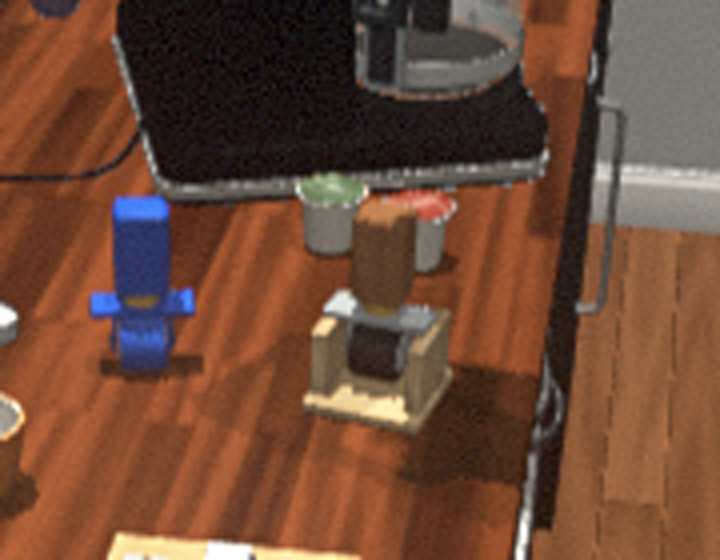

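Run:
```python
from h import *
print(proj("side",(.532,-.2715,.133)), plane("side",(356.2,141.5),.133))
```

```text
[355.61932606 142.20894331] [ 0.53114224 -0.27572687  0.133     ]
```

Emit:
play_rows(commands=[[-0.9,-1.4,1.0,0,0,0],[-0.9,-1.4,2.0,0,0,0],[0,0,2.5,0,0,0],[0,0,2.5,0,0,0],[0,0,0,0,0,0]])

```text
time: 2.65
tool_pos: [0.5261, -0.2619, 0.145]
tcp_rot: [-0.244, -3.122, -0.008]
wrist_force: [-0.7, 1.3, -0.8]
width: 0.999
grip_force: 0.0
```

Emit:
play_rows(commands=[[-0.73,-0.87,0,0,0,0],[0,0,0,0,0,0]])

```text
time: 2.82
tool_pos: [0.5376, -0.2755, 0.1525]
tcp_rot: [0.243, 3.13, -0.002]
wrist_force: [1.1, -0.8, 1.1]
width: 0.998
grip_force: 0.0
```

Run:
```python
from h import *
delta((.532,-.2718,.081),np.arctan2(.988,.155))
```

```text
t 2.8167 pos [ 0.5376 -0.2755  0.1525] yaw 1.416 F [ 1.11 -0.78  1.07] width 0.998
shift cm [0.63 0.29 7.15] wz 0.001 tilt [ 0.0019 -0.0016 -1.    ]
```

Emit:
play_rows(commands=[[0,0,0,0,0,0],[0,0,0,0,0,0],[0,0,0,0,0,0]])

```text
time: 3.07
tool_pos: [0.5371, -0.2747, 0.153]
tcp_rot: [0.243, 3.13, -0.002]
wrist_force: [-1.0, -0.4, -0.2]
width: 1.003
grip_force: 0.0
```

Run:
```python
from h import *
delta((.532,-.2718,.081),np.arctan2(.988,.155))
```

```text
t 3.0667 pos [ 0.5371 -0.2747  0.153 ] yaw 1.416 F [-1.02 -0.38 -0.24] width 1.003
shift cm [0.57 0.21 7.2 ] wz 0.001 tilt [ 0.0023 -0.0012 -1.    ]
```

Emit:
play_rows(commands=[[0.57,0.21,1.2,0,0,0],[0,0,2,0,0,0],[0,0,2,0,0,0],[0,0,2,0,0,0],[0,0,0,0,0,0]])

```text
time: 3.48
tool_pos: [0.527, -0.2691, 0.0742]
tcp_rot: [-0.242, -3.124, -0.006]
wrist_force: [-1.3, 0.2, -1.1]
width: 0.998
grip_force: 0.0
```

Emit:
play_rows(commands=[[0,0,0,0,0,0],[0,0,0,0,0,0]])

```text
time: 3.65
tool_pos: [0.5312, -0.2716, 0.0799]
tcp_rot: [0.243, 3.132, -0.0]
wrist_force: [0.4, 0.3, 0.0]
width: 1.001
grip_force: 0.0
```

Run:
```python
from h import *
delta((.532,-.2718,.081),np.arctan2(.988,.155))
```

```text
t 3.65 pos [ 0.5312 -0.2716  0.0799] yaw 1.416 F [0.37 0.31 0.01] width 1.001
shift cm [-0.09 -0.01 -0.11] wz 0.001 tilt [ 6.e-04 -3.e-04 -1.e+00]
```

Emit:
play_rows(commands=[[0,0,0,0,0,0],[0,0,0,0,0,0],[0,0,0,0,0,0],[0,0,0,0,0,0],[0,0,0,0,0,0]], grip=1, force=80)

```text
time: 4.07
tool_pos: [0.5316, -0.2718, 0.0804]
tcp_rot: [0.243, 3.131, -0.001]
wrist_force: [-0.6, -0.4, -0.9]
width: 0.343
grip_force: 77.7
```

Emit:
play_rows(commands=[[0,0,0,0,0,0],[0,0,0,0,0,0],[0,0,0,0,0,0],[0,0,0,0,0,0],[0,0,0,0,0,0]])

```text
time: 4.48
tool_pos: [0.5317, -0.2718, 0.0803]
tcp_rot: [0.243, 3.131, -0.001]
wrist_force: [-0.2, 1.2, 5.7]
width: 0.336
grip_force: 78.6
```

Emit:
play_rows(commands=[[0,0,-1,0,0,0],[0,0,-2,0,0,0],[0,0,-3,0,0,0],[0,0,-3,0,0,0],[0,0,-2,0,0,0]], force=100)

```text
time: 4.9
tool_pos: [0.5311, -0.2716, 0.1915]
tcp_rot: [0.243, 3.131, -0.001]
wrist_force: [0.9, -0.2, -1.9]
width: 0.339
grip_force: 96.9
```

Emit:
play_rows(commands=[[0,0,-1,0,0,-0.05],[0,0,0,0,0,-0.1],[0,0,0,0,0,-0.05],[0,0,0,0,0,0],[0,0,0,0,0,0]])

```text
time: 5.32
tool_pos: [0.5302, -0.2711, 0.1986]
tcp_rot: [0.069, -3.139, -0.001]
wrist_force: [-0.1, -0.3, -2.0]
width: 0.338
grip_force: 96.8
```

Run:
```python
from h import *
delta((.5671,.222,.16),1.616)
```

```text
t 5.3167 pos [ 0.5302 -0.2711  0.1986] yaw 1.6145 F [-0.11 -0.28 -2.01] width 0.338
shift cm [-5.84 49.1   3.89] wz -0.002 tilt [-1.6e-03  8.0e-04 -1.0e+00]
```

Emit:
play_rows(commands=[[-0.2,1.5,0,0,0,0],[-0.4,3,0,0,0,0],[-0.4,3.5,0,0,0,0],[-0.4,3.5,0,0,0,0],[-0.4,3.5,0,0,0,0]])

```text
time: 5.73
tool_pos: [0.5414, -0.1188, 0.1987]
tcp_rot: [0.068, -3.14, -0.001]
wrist_force: [0.1, 0.9, -3.3]
width: 0.342
grip_force: 97.2
```

Emit:
play_rows(commands=[[-0.4,3.5,0,0,0,0],[-0.4,3.5,0,0,0,0],[-0.4,3.5,0,0,0,0],[-0.4,3.5,0,0,0,0],[-0.4,3.5,0,0,0,0]])

```text
time: 6.15
tool_pos: [0.5532, 0.0573, 0.1988]
tcp_rot: [0.069, -3.14, -0.0]
wrist_force: [0.8, 0.3, -3.4]
width: 0.341
grip_force: 97.2
```

Emit:
play_rows(commands=[[-0.5,4,0,0,0,0],[-0.5,4,0,0,0,0],[-0.5,3.6,0,0,0,0],[-0.4,3,0,0,0,0],[-0.2,2,0,0,0,0]])

```text
time: 6.57
tool_pos: [0.5667, 0.2255, 0.1987]
tcp_rot: [0.072, -3.14, -0.002]
wrist_force: [-0.2, -0.8, -2.1]
width: 0.343
grip_force: 97.3
```

Emit:
play_rows(commands=[[0,0,0,0,0,0],[0,0,0,0,0,0],[0,0,0,0,0,0],[0,0,0,0,0,0]])

```text
time: 6.9
tool_pos: [0.5672, 0.2208, 0.1989]
tcp_rot: [0.069, -3.14, 0.001]
wrist_force: [-0.0, -0.5, -2.5]
width: 0.339
grip_force: 97.4
```

Run:
```python
from h import *
delta((.5671,.222,.14),1.616)
im=optics.read_camera("side");im2=optics.read_camera("top")
cv2.imwrite("pics/s2.png",np.hstack([cv2.resize(im[190:340,240:370,::-1],(390,450),interpolation=2),cv2.resize(im2[190:290,160:250,::-1],(405,450),interpolation=2)]))
```

```text
t 6.9 pos [0.5672 0.2208 0.1989] yaw 1.6148 F [-0.03 -0.51 -2.45] width 0.339
shift cm [0.   0.12 5.89] wz -0.001 tilt [-9.e-04 -7.e-04 -1.e+00]
```

View pics/s2.png

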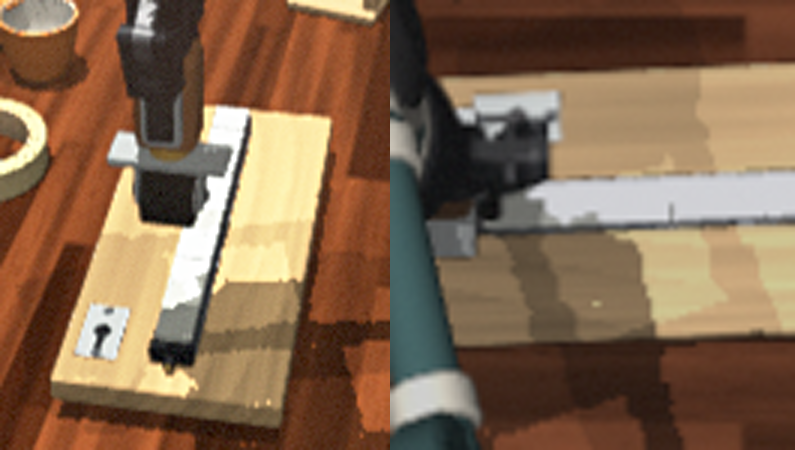

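Emit:
play_rows(commands=[[0,0,1,0,0,0],[0,0,2,0,0,0],[0,0,1.5,0,0,0],[0,0,0.8,0,0,0],[0,0,0.2,0,0,0]])

```text
time: 7.42
tool_pos: [0.566, 0.2205, 0.1415]
tcp_rot: [0.069, -3.136, 0.002]
wrist_force: [-0.2, -1.0, -3.9]
width: 0.342
grip_force: 97.4
```

Emit:
play_rows(commands=[[0,0,0,0,0,0],[0,0,0,0,0,0],[0,0,0.2,0,0,0],[0,0,0.2,0,0,0],[0,0,0.2,0,0,0]])

```text
time: 7.83
tool_pos: [0.5683, 0.2219, 0.1391]
tcp_rot: [-0.071, 3.139, 0.001]
wrist_force: [0.6, 0.5, -2.4]
width: 0.34
grip_force: 97.4
```

Emit:
play_rows(commands=[[0,0,0.1,0,0,0],[0,0,0.1,0,0,0],[0,0,0.1,0,0,0],[0,0,0.1,0,0,0],[0,0,0,0,0,0]])

```text
time: 8.25
tool_pos: [0.5675, 0.2217, 0.134]
tcp_rot: [0.071, -3.14, 0.0]
wrist_force: [0.1, 0.3, -3.4]
width: 0.337
grip_force: 97.4
```

Run:
```python
from h import *
delta((.5671,.222,.13),1.616)
```

```text
t 8.25 pos [0.5675 0.2217 0.134 ] yaw 1.616 F [ 0.08  0.33 -3.37] width 0.337
shift cm [0.04 0.04 0.4 ] wz 0.0 tilt [-4.e-04 -2.e-04 -1.e+00]
```

Emit:
play_rows(commands=[[0,0,0.1,0,0,0],[0,0,0.1,0,0,0],[0,0,0.1,0,0,0],[0,0,0.1,0,0,0],[0,0,0,0,0,0]])

```text
time: 8.67
tool_pos: [0.5675, 0.2216, 0.13]
tcp_rot: [0.071, -3.14, 0.0]
wrist_force: [0.6, -0.5, -3.1]
width: 0.344
grip_force: 97.4
```

Emit:
play_rows(commands=[[0,0,0.1,0,0,0],[0,0,0.1,0,0,0],[0,0,0.1,0,0,0],[0,0,0,0,0,0],[0,0,0,0,0,0]])

```text
time: 9.08
tool_pos: [0.5676, 0.2217, 0.1272]
tcp_rot: [0.071, -3.141, 0.0]
wrist_force: [0.3, -0.6, -3.3]
width: 0.336
grip_force: 97.4
```

Emit:
play_rows(commands=[[0,0,0.1,0,0,0],[0,0,0.1,0,0,0],[0,0,0.1,0,0,0],[0,0,0,0,0,0]])

```text
time: 9.42
tool_pos: [0.5675, 0.2216, 0.1239]
tcp_rot: [0.071, -3.14, 0.0]
wrist_force: [-0.4, 0.4, -2.1]
width: 0.337
grip_force: 97.4
```

Emit:
play_rows(commands=[[0,0,0.1,0,0,0],[0,0,0.1,0,0,0],[0,0,0,0,0,0]])

```text
time: 9.67
tool_pos: [0.5675, 0.2216, 0.122]
tcp_rot: [0.071, -3.14, 0.0]
wrist_force: [0.7, 0.2, -2.7]
width: 0.338
grip_force: 97.4
```

Emit:
play_rows(commands=[[0,0,0.1,0,0,0],[0,0,0.1,0,0,0],[0,0,0,0,0,0]])

```text
time: 9.92
tool_pos: [0.5675, 0.2216, 0.12]
tcp_rot: [0.071, -3.14, 0.0]
wrist_force: [0.6, -0.7, -2.2]
width: 0.337
grip_force: 97.4
```

Emit:
play_rows(commands=[[0,0,0.1,0,0,0],[0,0,0.1,0,0,0],[0,0,0,0,0,0]])

```text
time: 10.17
tool_pos: [0.5675, 0.2216, 0.118]
tcp_rot: [0.071, -3.14, 0.0]
wrist_force: [0.4, 0.3, -3.2]
width: 0.336
grip_force: 97.4
```

Emit:
play_rows(commands=[[0,0,0.1,0,0,0],[0,0,0.1,0,0,0],[0,0,0,0,0,0]])

```text
time: 10.42
tool_pos: [0.5676, 0.2217, 0.1161]
tcp_rot: [0.071, -3.141, 0.0]
wrist_force: [-0.0, 0.3, -2.6]
width: 0.338
grip_force: 97.4
```

Run:
```python
from h import *
delta((.5671,.222,.13),1.616)
im=optics.read_camera("side")
cv2.imwrite("pics/s3.png",cv2.resize(im[200:330,240:380,::-1],(700,650))[:600])
```

```text
t 10.4167 pos [0.5676 0.2217 0.1161] yaw 1.616 F [-0.01  0.29 -2.65] width 0.338
shift cm [ 0.05  0.03 -1.39] wz 0.0 tilt [-2.e-04 -0.e+00 -1.e+00]
```

View pics/s3.png

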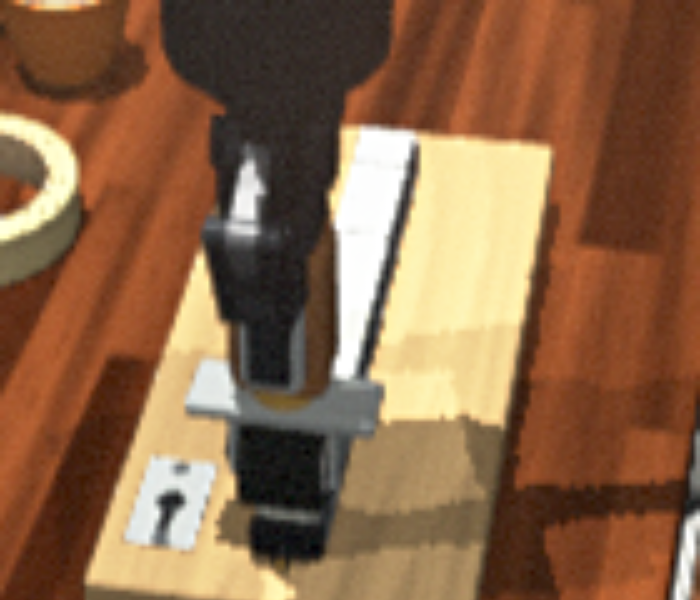

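The wheel is just above the black-cap end of the cover (crop (283,505), cap (288,540)), perhaps 1–2 mm too far toward +x. I'll shift it slightly and keep feeling down.

Emit:
play_rows(commands=[[0.15,0,0.1,0,0,0],[0,0,0.1,0,0,0],[0,0,0,0,0,0]])

```text
time: 10.72
tool_pos: [0.5667, 0.2218, 0.1147]
tcp_rot: [-0.071, 3.14, 0.0]
wrist_force: [0.7, -0.5, -0.2]
width: 0.342
grip_force: 97.4
```

Emit:
play_rows(commands=[[0,0,0.1,0,0,0],[0,0,0.1,0,0,0],[0,0,0,0,0,0]])

```text
time: 10.97
tool_pos: [0.5668, 0.2219, 0.1129]
tcp_rot: [-0.071, 3.14, 0.001]
wrist_force: [0.9, 0.3, 2.4]
width: 0.342
grip_force: 97.5
```

Emit:
play_rows(commands=[[0,0,0.1,0,0,0],[0,0,0.1,0,0,0],[0,0,0.1,0,0,0],[0,0,0,0,0,0]])

```text
time: 11.3
tool_pos: [0.5669, 0.222, 0.1102]
tcp_rot: [-0.071, 3.139, 0.001]
wrist_force: [0.5, 0.5, 6.1]
width: 0.338
grip_force: 97.9
```

Emit:
play_rows(commands=[[0,0,0.1,0,0,0],[0,0,0.1,0,0,0],[0,0,0,0,0,0],[0,0,0,0,0,0]])

```text
time: 11.63
tool_pos: [0.567, 0.222, 0.1084]
tcp_rot: [-0.071, 3.139, 0.001]
wrist_force: [0.0, -0.4, 6.8]
width: 0.336
grip_force: 98.0
```

Emit:
play_rows(commands=[[0,0,0.1,0,0,0],[0,0,0.1,0,0,0],[0,0,0.1,0,0,0],[0,0,0,0,0,0]])

```text
time: 11.97
tool_pos: [0.5673, 0.2222, 0.106]
tcp_rot: [-0.071, 3.138, 0.002]
wrist_force: [-0.2, 0.7, 9.3]
width: 0.34
grip_force: 98.3
```

Emit:
play_rows(commands=[[0,0,0.1,0,0,0],[0,0,0.1,0,0,0],[0,0,0,0,0,0],[0,0,0,0,0,0]])

```text
time: 12.3
tool_pos: [0.5677, 0.2225, 0.1047]
tcp_rot: [-0.071, 3.138, 0.003]
wrist_force: [-1.4, 1.4, 10.9]
width: 0.34
grip_force: 98.5
```

Emit:
play_rows(commands=[[0,0,0.1,0,0,0],[0,0,0.1,0,0,0],[0,0,0.1,0,0,0],[0,0,0,0,0,0],[0,0,0,0,0,0]])

```text
time: 12.72
tool_pos: [0.568, 0.2229, 0.1025]
tcp_rot: [-0.07, 3.137, 0.004]
wrist_force: [-2.2, 0.5, 14.4]
width: 0.338
grip_force: 98.9
```

Run:
```python
from h import *
delta((.5671,.222,.13),1.616)
```

```text
t 12.7167 pos [0.568  0.2229 0.1025] yaw 1.6157 F [-2.15  0.52 14.38] width 0.338
shift cm [ 0.08 -0.08 -2.75] wz -0.0 tilt [ 0.004   0.0024 -1.    ]
```

Emit:
play_rows(commands=[[0,-0.4,-0.03,0,0,0],[0,-0.4,-0.03,0,0,0],[0,-0.4,-0.03,0,0,0],[0,0,0,0,0,0]])

```text
time: 13.05
tool_pos: [0.5687, 0.2119, 0.104]
tcp_rot: [-0.069, 3.136, 0.008]
wrist_force: [-2.1, 4.6, 14.9]
width: 0.339
grip_force: 99.5
```

Emit:
play_rows(commands=[[0,-0.4,-0.04,0,0,0],[0,-0.4,-0.04,0,0,0],[0,0,0,0,0,0]])

```text
time: 13.3
tool_pos: [0.5689, 0.2028, 0.1047]
tcp_rot: [-0.07, 3.137, 0.004]
wrist_force: [-2.3, 0.8, 16.6]
width: 0.337
grip_force: 99.6
```

Emit:
play_rows(commands=[[0.02,-0.4,-0.04,0,0,0],[0.02,-0.4,-0.04,0,0,0],[0.02,-0.4,-0.04,0,0,0],[0,0,0,0,0,0]])

```text
time: 13.63
tool_pos: [0.5691, 0.1913, 0.1063]
tcp_rot: [-0.069, 3.136, 0.006]
wrist_force: [-3.6, 3.2, 17.2]
width: 0.341
grip_force: 99.7
```

Emit:
play_rows(commands=[[0,-0.4,-0.04,0,0,0],[0,-0.4,-0.04,0,0,0],[0,-0.4,-0.04,0,0,0],[0,0,0,0,0,0]])

```text
time: 13.97
tool_pos: [0.5695, 0.1787, 0.1075]
tcp_rot: [-0.07, 3.136, 0.004]
wrist_force: [-3.0, 0.6, 17.4]
width: 0.34
grip_force: 99.7
```

Emit:
play_rows(commands=[[0.02,-0.4,-0.03,0,0,0],[0,-0.4,-0.03,0,0,0],[0,-0.4,-0.03,0,0,0],[0,0,0,0,0,0]])

```text
time: 14.3
tool_pos: [0.5698, 0.1676, 0.1086]
tcp_rot: [-0.069, 3.137, 0.007]
wrist_force: [-4.6, 3.9, 18.8]
width: 0.339
grip_force: 99.9
```

Emit:
play_rows(commands=[[0.02,-0.4,-0.03,0,0,0],[0,-0.4,-0.03,0,0,0],[0,-0.4,-0.02,0,0,0],[0,0,0,0,0,0]])

```text
time: 14.63
tool_pos: [0.5702, 0.1546, 0.1095]
tcp_rot: [-0.07, 3.136, 0.003]
wrist_force: [-3.8, 0.6, 19.9]
width: 0.34
grip_force: 100.0
```

Emit:
play_rows(commands=[[0.03,-0.4,-0.06,0,0,0],[0.02,-0.4,-0.03,0,0,0],[0,-0.4,-0.02,0,0,0],[0,0,0,0,0,0]])

```text
time: 14.97
tool_pos: [0.5704, 0.1431, 0.1106]
tcp_rot: [-0.069, 3.136, 0.005]
wrist_force: [-4.4, 3.1, 18.9]
width: 0.34
grip_force: 99.9
```

Emit:
play_rows(commands=[[0.03,-0.4,-0.02,0,0,0],[0,-0.4,-0.02,0,0,0],[0,-0.4,-0.02,0,0,0],[0,0,0,0,0,0]])

```text
time: 15.3
tool_pos: [0.5708, 0.1302, 0.1112]
tcp_rot: [-0.07, 3.136, 0.002]
wrist_force: [-3.9, 0.7, 19.5]
width: 0.337
grip_force: 99.9
```

Emit:
play_rows(commands=[[0.02,-0.4,-0.02,0,0,0],[0.02,-0.4,-0.01,0,0,0],[0,-0.4,-0.01,0,0,0],[0,0,0,0,0,0]])

```text
time: 15.63
tool_pos: [0.5709, 0.1189, 0.1116]
tcp_rot: [-0.069, 3.136, 0.005]
wrist_force: [-4.1, 3.3, 19.9]
width: 0.341
grip_force: 99.9
```

Emit:
play_rows(commands=[[0.02,-0.4,-0.01,0,0,0],[0,-0.4,0,0,0,0],[0,-0.4,0,0,0,0],[0,0,0,0,0,0]])

```text
time: 15.97
tool_pos: [0.5714, 0.1059, 0.1116]
tcp_rot: [-0.07, 3.136, 0.001]
wrist_force: [-2.8, -0.8, 19.9]
width: 0.338
grip_force: 99.9
```

Emit:
play_rows(commands=[[0.02,-0.4,0,0,0,0],[0,-0.4,0,0,0,0],[0,-0.4,0.01,0,0,0],[0,0,0,0,0,0]])

```text
time: 16.3
tool_pos: [0.5716, 0.0942, 0.1114]
tcp_rot: [-0.07, 3.136, 0.003]
wrist_force: [-4.1, 1.9, 19.8]
width: 0.338
grip_force: 99.9
```

Emit:
play_rows(commands=[[0.02,-0.4,0.01,0,0,0],[0,-0.4,0.01,0,0,0],[0,-0.4,0.02,0,0,0],[0,0,0,0,0,0]])

```text
time: 16.63
tool_pos: [0.5721, 0.0816, 0.1109]
tcp_rot: [-0.071, 3.136, 0.0]
wrist_force: [-2.9, -0.9, 19.3]
width: 0.343
grip_force: 99.8
```

Emit:
play_rows(commands=[[0,-0.4,0.02,0,0,0],[0,-0.4,0.02,0,0,0],[0,-0.4,0.02,0,0,0],[0,0,0,0,0,0]])

```text
time: 16.97
tool_pos: [0.5723, 0.0702, 0.1102]
tcp_rot: [-0.07, 3.136, 0.003]
wrist_force: [-4.2, 2.2, 20.1]
width: 0.341
grip_force: 99.8
```

Emit:
play_rows(commands=[[0,-0.4,0.03,0,0,0],[0,-0.4,0.03,0,0,0],[0,-0.4,0.03,0,0,0],[0,0,0,0,0,0]])

```text
time: 17.3
tool_pos: [0.5729, 0.0573, 0.1092]
tcp_rot: [-0.071, 3.136, -0.0]
wrist_force: [-4.2, -1.0, 18.6]
width: 0.335
grip_force: 99.7
```

Emit:
play_rows(commands=[[-0.03,-0.4,0.03,0,0,0],[-0.02,-0.4,0.03,0,0,0],[0,-0.4,0.03,0,0,0],[0,0,0,0,0,0]])

```text
time: 17.63
tool_pos: [0.5734, 0.046, 0.108]
tcp_rot: [-0.07, 3.138, 0.002]
wrist_force: [-4.6, 1.2, 18.2]
width: 0.342
grip_force: 99.7
```

Emit:
play_rows(commands=[[-0.03,-0.4,0.04,0,0,0],[0,-0.4,0.04,0,0,0],[0,-0.4,0.04,0,0,0],[0,0,0,0,0,0]])

```text
time: 17.97
tool_pos: [0.5742, 0.0331, 0.1066]
tcp_rot: [-0.071, 3.138, -0.001]
wrist_force: [-3.3, -1.0, 17.8]
width: 0.341
grip_force: 99.7
```

Emit:
play_rows(commands=[[0,-0.4,0.04,0,0,0],[0,-0.4,0.04,0,0,0],[0,-0.4,0.04,0,0,0],[0,0,0,0,0,0]])

```text
time: 18.3
tool_pos: [0.5744, 0.0222, 0.1052]
tcp_rot: [-0.069, 3.138, 0.003]
wrist_force: [-3.7, 2.4, 17.9]
width: 0.341
grip_force: 99.6
```

Emit:
play_rows(commands=[[-0.02,-0.4,0.05,0,0,0],[0,-0.4,0.05,0,0,0],[0,-0.4,0.05,0,0,0],[0,0,0,0,0,0]])

```text
time: 18.63
tool_pos: [0.5753, 0.0089, 0.1036]
tcp_rot: [-0.071, 3.138, -0.002]
wrist_force: [-4.4, -1.8, 16.2]
width: 0.338
grip_force: 99.5
```

Emit:
play_rows(commands=[[0,-0.4,0.06,0,0,0],[0,-0.4,0.06,0,0,0],[0,-0.3,0.06,0,0,0],[0,0,0,0,0,0]])

```text
time: 18.97
tool_pos: [0.5757, -0.0023, 0.1016]
tcp_rot: [-0.071, 3.138, -0.002]
wrist_force: [-4.2, -3.0, 15.2]
width: 0.341
grip_force: 99.6
```

Emit:
play_rows(commands=[[0,0,0.1,0,0,0],[0,0,0,0,0,0],[0,0,0,0,0,0]])

```text
time: 19.22
tool_pos: [0.5759, -0.0022, 0.101]
tcp_rot: [-0.072, 3.138, -0.003]
wrist_force: [-4.7, -2.9, 17.7]
width: 0.34
grip_force: 99.7
```

Emit:
play_rows(commands=[[0,0,-0.5,0,0,0],[0,0,-1.5,0,0,0],[0,0,-3,0,0,0],[0,0,-3,0,0,0],[0,0,-2,0,0,0]])

```text
time: 19.63
tool_pos: [0.5741, -0.0012, 0.1988]
tcp_rot: [0.071, -3.14, -0.0]
wrist_force: [1.1, 0.6, -2.6]
width: 0.342
grip_force: 97.4
```

Emit:
play_rows(commands=[[0,0,0,0,0,0.05],[0,0,0,0,0,0.1],[0,0,0,0,0,0.05],[0,0,0,0,0,0],[0,0,0,0,0,0]])

```text
time: 20.05
tool_pos: [0.5733, -0.0012, 0.1962]
tcp_rot: [-0.24, -3.129, 0.0]
wrist_force: [-0.5, 0.6, -2.1]
width: 0.338
grip_force: 97.3
```

Run:
```python
from h import *
delta((.5317,-.2718,.20),1.416)
im=optics.read_camera("side")
cv2.imwrite("pics/s4.png",cv2.resize(im[100:330,260:400,::-1],(365,600),interpolation=2))
```

```text
t 20.05 pos [ 0.5733 -0.0012  0.1962] yaw 1.4176 F [-0.54  0.57 -2.12] width 0.338
shift cm [-1.000e-02 -2.738e+01 -3.700e-01] wz 0.002 tilt [-2.9e-03  1.0e-04 -1.0e+00]
```

View pics/s4.png

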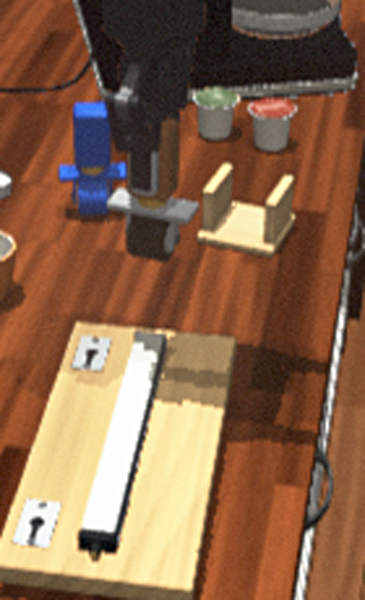

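Emit:
play_rows(commands=[[0,-1.5,0,0,0,0],[0,-3,0,0,0,0],[0,-3.5,0,0,0,0],[0,-3.5,0,0,0,0],[0,-3.5,0,0,0,0]])

```text
time: 20.52
tool_pos: [0.5506, -0.1504, 0.1971]
tcp_rot: [-0.239, -3.131, -0.0]
wrist_force: [-0.1, -0.0, -2.7]
width: 0.338
grip_force: 97.4
```

Emit:
play_rows(commands=[[0,-3.5,0,0,0,0],[0,-3.5,0,0,0,0],[0,-3,0,0,0,0],[0,-1.6,0,0,0,0],[0,-0.8,0,0,0,0]])

```text
time: 20.93
tool_pos: [0.5312, -0.2744, 0.197]
tcp_rot: [-0.245, -3.131, 0.0]
wrist_force: [-0.4, -0.4, -3.4]
width: 0.341
grip_force: 97.5
```

Emit:
play_rows(commands=[[0,0,0,0,0,0],[0,0,0,0,0,0],[0,0,0,0,0,0],[0,0,0,0,0,0]])

```text
time: 21.27
tool_pos: [0.5325, -0.2705, 0.1975]
tcp_rot: [-0.24, -3.132, -0.001]
wrist_force: [-0.2, 0.2, -2.8]
width: 0.336
grip_force: 97.5
```

Run:
```python
from h import *
delta((.5317,-.2718,.081),1.416)
im=optics.read_camera("side");im2=optics.read_camera("top")
cv2.imwrite("pics/s5.png",np.hstack([cv2.resize(im[90:210,310:400,::-1],(413,550),interpolation=2),cv2.resize(im2[210:290,365:420,::-1],(378,550),interpolation=2)]))
```

```text
t 21.2667 pos [ 0.5325 -0.2705  0.1975] yaw 1.4178 F [-0.17  0.2  -2.81] width 0.336
shift cm [ 0.05 -0.15 11.65] wz 0.002 tilt [-3.e-04  7.e-04 -1.e+00]
```

View pics/s5.png

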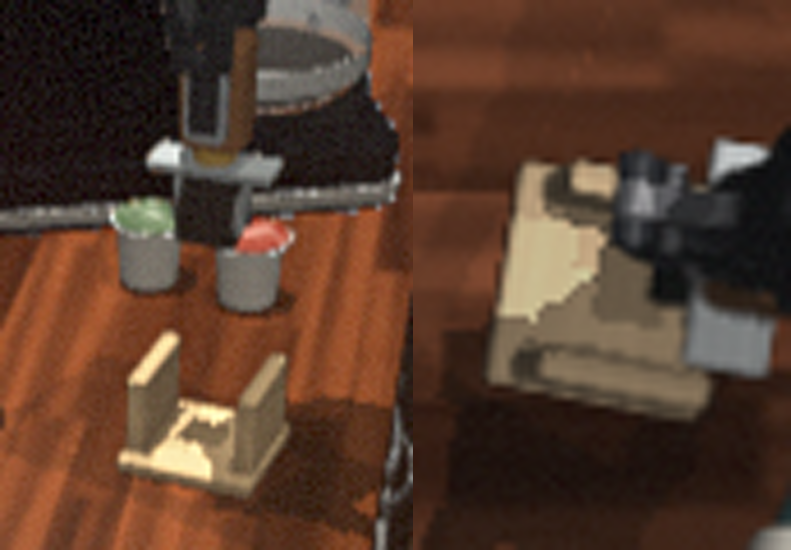

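The roller hangs upright and in line above its rest. Lowering it now.

Emit:
play_rows(commands=[[0.05,-0.15,1,0,0,0],[0,0,2,0,0,0],[0,0,2,0,0,0],[0,0,1,0,0,0],[0,0,0.5,0,0,0]])

```text
time: 21.78
tool_pos: [0.5299, -0.2721, 0.1297]
tcp_rot: [-0.242, -3.128, -0.003]
wrist_force: [-0.5, 0.1, -2.8]
width: 0.339
grip_force: 97.5
```

Emit:
play_rows(commands=[[0,0,0,0,0,0],[0,0,0.5,0,0,0],[0,0,0.8,0,0,0],[0,0,0.8,0,0,0],[0,0,0.8,0,0,0]])

```text
time: 22.2
tool_pos: [0.5319, -0.2736, 0.1037]
tcp_rot: [0.243, 3.131, -0.001]
wrist_force: [0.6, -0.3, -2.3]
width: 0.342
grip_force: 97.5
```

Emit:
play_rows(commands=[[0,0,0.7,0,0,0],[0,0,0.5,0,0,0],[0,0,0.3,0,0,0],[0,0,0,0,0,0],[0,0,0,0,0,0]])

```text
time: 22.62
tool_pos: [0.5315, -0.2734, 0.0885]
tcp_rot: [-0.243, -3.132, -0.0]
wrist_force: [0.3, 0.1, -2.8]
width: 0.341
grip_force: 97.5
```

Run:
```python
from h import *
delta((.5317,-.2718,.0805),1.416)
```

```text
t 22.6167 pos [ 0.5315 -0.2734  0.0885] yaw 1.416 F [ 0.3   0.09 -2.77] width 0.341
shift cm [0.   0.16 0.8 ] wz 0.0 tilt [-3.e-04  1.e-04 -1.e+00]
```

Emit:
play_rows(commands=[[0,0.15,0.2,0,0,0],[0,0,0.2,0,0,0],[0,0,0.2,0,0,0],[0,0,0,0,0,0],[0,0,0,0,0,0]])

```text
time: 23.03
tool_pos: [0.5317, -0.2718, 0.0826]
tcp_rot: [-0.243, -3.132, -0.0]
wrist_force: [-1.0, 0.4, -2.3]
width: 0.34
grip_force: 97.5
```

Emit:
play_rows(commands=[[0,0,0.1,0,0,0],[0,0,0,0,0,0],[0,0,0,0,0,0]])

```text
time: 23.28
tool_pos: [0.5317, -0.2719, 0.0817]
tcp_rot: [0.243, 3.132, 0.0]
wrist_force: [0.1, -0.5, -3.1]
width: 0.339
grip_force: 97.5
```

Emit:
play_rows(commands=[[0,0,0.1,0,0,0],[0,0,0,0,0,0],[0,0,0,0,0,0]])

```text
time: 23.53
tool_pos: [0.5317, -0.2718, 0.0806]
tcp_rot: [-0.243, -3.132, -0.0]
wrist_force: [-0.1, 0.0, -2.4]
width: 0.34
grip_force: 97.5
```

Emit:
play_rows(commands=[[0,0,0.1,0,0,0],[0,0,0,0,0,0],[0,0,0,0,0,0]])

```text
time: 23.78
tool_pos: [0.5318, -0.2719, 0.0803]
tcp_rot: [0.243, 3.132, -0.0]
wrist_force: [-2.5, 1.8, 3.2]
width: 0.34
grip_force: 98.3
```

Emit:
play_rows(commands=[[0,0,0.05,0,0,0],[0,0,0,0,0,0],[0,0,0,0,0,0]])

```text
time: 24.03
tool_pos: [0.5318, -0.2719, 0.0803]
tcp_rot: [0.243, 3.132, -0.0]
wrist_force: [-4.2, 1.4, 6.4]
width: 0.337
grip_force: 98.6
```

Seated at the same height as when I picked it up. Letting go and retreating upward.

Emit:
play_rows(commands=[[0,0,0,0,0,0],[0,0,0,0,0,0],[0,0,0,0,0,0],[0,0,0,0,0,0],[0,0,0,0,0,0]], grip=0)

```text
time: 24.45
tool_pos: [0.5318, -0.2719, 0.079]
tcp_rot: [0.243, 3.132, 0.0]
wrist_force: [-0.7, -0.1, 0.2]
width: 0.995
grip_force: 0.0
```

Emit:
play_rows(commands=[[0,0,0,0,0,0],[0,0,-0.5,0,0,0],[0,0,-1,0,0,0],[0,0,-2,0,0,0],[0,0,-3,0,0,0]])

```text
time: 24.87
tool_pos: [0.5298, -0.2708, 0.1426]
tcp_rot: [-0.243, -3.127, -0.004]
wrist_force: [0.2, 0.4, -0.6]
width: 1.001
grip_force: 0.0
```

Emit:
play_rows(commands=[[0,0,-3,0,0,0],[0,0,-2,0,0,0],[0,0,-1,0,0,0],[0,0,0,0,0,0],[0,0,0,0,0,0]])

```text
time: 25.28
tool_pos: [0.5318, -0.2719, 0.2046]
tcp_rot: [0.243, 3.131, -0.001]
wrist_force: [-0.5, -0.8, -0.4]
width: 0.998
grip_force: 0.0
```

Run:
```python
from h import *
delta((.5317,-.2718,.0805),1.416)
im=optics.read_camera("side")
cv2.imwrite("pics/s6.png",np.hstack([cv2.resize(im[110:210,320:395,::-1],(413,550),interpolation=2),cv2.resize(im[210:330,260:350,::-1],(386,550),interpolation=2)]))
```

```text
t 25.2833 pos [ 0.5318 -0.2719  0.2046] yaw 1.416 F [-0.51 -0.8  -0.35] width 0.998
shift cm [ 0.03  0.02 12.41] wz -0.0 tilt [ 9.e-04 -5.e-04 -1.e+00]
```

View pics/s6.png

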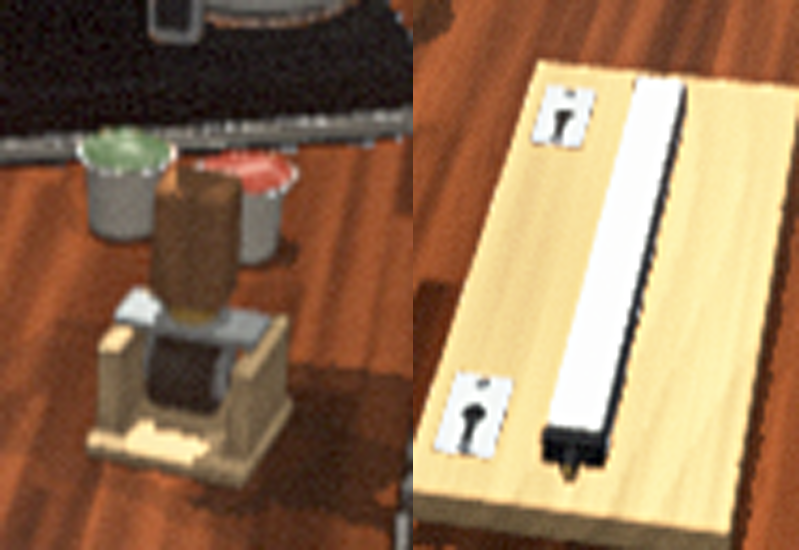

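The roller stands upright in its rest, with the crossbar on both walls. The cover looks flat and even from the black cap to the grey cap.

```bash
python3 -c "
from workcell import order; print(order.finish_job())"
```

```text
the job is handed in; nothing more can be done
None
```

I rolled the cover from the black cap to the grey cap at about 17–23 N as read at the wrist, stood the roller back in its rest and let go; the cover looks flat in the last picture, and the job is handed in, but no verdict came back.

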